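# Pull the fume extractor's filter and hold it to the work lamp

## Robot

A 6-joint arm with a two-finger parallel gripper is mounted at the origin on the work surface. World frame = base frame: x ahead of the robot, y to its left, z up, the work surface at z = 0. Lengths are in mm, angles in rad, forces in N, time in s.
With the tool pointing down it reaches from about 350 to 975 mm from the base axis. Payload 7.1 kg.
Tool frame: the origin (TCP) lies on the front face of the gripper's body, between the roots of the fingers; the fingertips stand 80 mm ahead of it and the grasp point (between the pads) lies 61 mm ahead of it (env.tips_ahead is the distance from the TCP to the fingertips, in mm); z points along the fingers, y is the line along which they close (so a half turn about z gives the same grasp; the last joint's range is limited). The gripper opens to 88 mm and grips with 3 to 60 N. Pads are 20 mm wide; open, the fingers measure 115 mm over their backs; the gripper's body (75 mm by 178 mm) begins 61 mm behind the grasp point.
Start: joints at [1.252, 0.423, 1.63, -0, 1.089, -0.019], TCP at [184.549, 597.116, 302.675] pointing down, gripper open.
Joint ranges: [-3, 3], [-0.9, 2.11], [0.09, 2.58], [-1.31, 4.45], [0.11, 2.69], [-2.54, 2.54]. Speed limits (rad/s): [2.39, 2.39, 3.01, 3.14, 3.14, 3.14].

## Interface

Orientations are given as a unit quaternion [x, y, z, w].
In Python, from station import env, set_gripper, viewer, workorder gives the robot as it stands. Calls block until the motion is done:
- env.reach(position, orientation): joint-space move of the TCP to a pose.
- env.move_l(position, rot=None, rate=150, f_stop=None): straight line of the TCP; rot=None keeps the orientation; rate is the mean speed in mm/s. With f_stop (N) it stops when the force on the tool has changed by that much, and returns True; else False.
- env.move_joints(angles): joint-space move.
- set_gripper(opening): finger opening in mm; the grip force is fixed at half the most; returns when the fingers have stopped.
- env.hold(seconds).
- env.ik(position, orientation): joint angles nearest the present ones, or None.
- env.read_state(): the state.
- viewer.camera(name): name is "side" or "top"; returns the picture (420x560x3 uint8, blue, green, red); there is no depth.
- viewer.camera_params(name): a dict with "fx", "fy", "cx", "cy" (pixels), "pose" (4x4, takes a point from camera to world coordinates). Camera axes: x right, y up, looking along -z (the intrinsics and any distortion apply to the point x, -y, -z); pixel columns grow to the right and rows downward; lengths in mm; the calibration is good to about 2 mm. A picture is of the moment at which its call begins. camera_params takes no time and is no camera call.
A pose or a line that the arm cannot do raises env.IKError and nothing moves.
- workorder.sign_off(): hands the job in; it is judged then, once.
The state is a dict: "time_s": time; "qpos": joint angles; "dq": joint speeds; "tau": joint torques, N m; "tool_pos": TCP position; "orientation": TCP orientation; "force": force on the tool from outside, world axes, zero at the start; "wrist_torque": the same for the moment, N m; "width": finger opening in mm; "grip_force": force on a finger pad.
Only numpy, scipy, OpenCV 4.12 (cv2) and the standard library are available. Lean on these libraries where they do the work, as an engineer would, in place of code of your own. Each camera call takes 0.05 s, during which the arm holds its last target. There are 200 camera calls.

## Task

Check the fume extractor's filter: turn the quarter-turn latch on its top flap anticlockwise until it clicks over, lift the flap right back past upright so that it stays open, and draw the filter cassette up out of its slot by its tab. Then hold the cassette up to the LED work lamp, upright, about 10 cm in front of the lit panel, centred on it and with its broad face square to it, and finish while holding it there, still and clear of everything. Leave the flap open and do not disturb the other things on the desk (the spare cassette lying flat is not the one wanted).

Things in the scene. Friction and masses are not known exactly. Their poses are not given: they have to be found in the camera images.
- extractor: Fixed grey sheet-metal box 250 x 280 x 150 mm high, louvred intake in its own -x face; origin on the desk (its x spans -120..130 mm). Under the flap its deck has an open bay, x -85..45, y -105..105 mm, floor 112 mm above the desk; a slot 24 x 146 mm in that floor, centred at x -20, y 0, goes down to 22 mm above the desk and holds the filter cassette.
- latch (a joint): Quarter-turn latch on the flap, rad: 0 = locked, 1.57 = open; grows anticlockwise seen from above. An over-centre spring holds it at either end (break-away about 0.13 N m at 0); it resists up to half-way (0.79), then pushes on towards the open end and snaps there once let go. If let go before half-way it springs back. Its tongue holds the flap shut below about 1.2.
- latch_grip (a point): Centre of the latch's upright wing, which is gripped and turned: 36 mm long along this point's y, 11 mm thick along x, 26 mm tall; it turns about z. At the start 176 mm above the desk; its foot is 9 mm above the flap's face. Locked, the wing lies parallel to the hinge. It is 130 mm from the hinge line and 110 mm (along the hinge) from the bow handle's middle.
- flap (a joint): Service flap over the filter bay, rad: 0 = shut, 1.57 = upright, 1.92 = leaning back against its stop. It is hinged along its far edge (extractor's +x side); a stiff hinge keeps it wherever it is left. Moving it takes 2 to 6 N at the handle.
- flap_hinge (a point): Point on the hinge line, mid-width, 150 mm above the desk. The hinge runs along this point's y; as the flap opens it turns about +y. The flap is a plate 165 mm long (from the hinge to x -165 mm), 236 mm wide and 4 mm thick.
- flap_handle (a point): Middle of the round bar (10 mm thick, 80 mm long along this point's y) of the flap's steel bow handle, which stands 38 mm clear off the flap's outer face; it lies at x -140, y 40, z 42 mm from flap_hinge in the flap's own axes. The flap's free edge is 25 mm beyond it.
- cassette_center (a point): Centre of the filter cassette's framed pleated panel (20 mm thick along x, 140 mm wide along y, 90 mm tall along z; its broad faces look along x; about 0.13 to 0.25 kg). Hidden under the flap, upright in its slot at the start. It needs to rise 90 mm to leave the slot and 128 mm to clear the extractor's deck.
- cassette_tab (a point): Centre of the cassette's plastic pull tab, the place to grip: 14 mm thick (x), 30 mm wide (y), 34 mm tall, on the middle of the cassette's upper edge, 62 mm straight above cassette_center. In the slot its foot is level with the bay floor and its top is 4 mm below the deck; the bay is free 90 mm along y and 58 mm along x to either side of it.
- cassette: The same cassette; origin at the centre of its lower edge, 45 mm below cassette_center, same axes.
- lamp: LED panel work lamp on a fixed U-stand, 212 mm wide and 270 mm high; origin on the desk under the panel; shines along its own -x. The foot reaches 50 mm in front of the origin, 10 mm high.
- lamp_face (a point): Centre of the lamp's lit panel (168 x 112 mm, upright), 200 mm above the desk. The panel faces this point's -x; y is level along the panel, z up.
- spare: Bystander: an identical spare cassette lying flat on the desk, 20 mm high; origin at its lower edge's middle, on the desk.
- phone: Bystander: phone lying flat, 150 x 74 x 9 mm, origin under its centre.
- fan: Bystander: flat laptop fan, about 90 x 70 x 12 mm, origin under its rotor.
- fluxbottle: Bystander: small white bottle, 38 mm wide, 85 mm tall, origin under its centre.
- powerbank: Bystander: grey power bank, 150 x 72 x 26 mm, origin under its centre.
- mouse: Bystander: computer mouse, about 75 x 60 x 36 mm, origin underneath.
- pencup: Bystander: pen cup, 80 mm wide, pens up to 170 mm high, origin under its centre.
- driver: Bystander: screwdriver lying on the desk, 170 mm long, origin underneath.

How it is judged (in metres and radians):
On the way, in this order (a step that is already met when the one before it is completed fails the run):
1. the latch has clicked over to open, the flap still down (value of joint latch above 1.35 rad and value of joint flap below 0.15 rad), for 0.2 s.
2. the flap stands open past upright (value of joint flap above 1.58 rad), for 0.2 s.
3. the cassette is held by the fingers, drawn up clear of the extractor (z of cassette in the frame of extractor above 0.15 m and contact force between cassette and the fingers above 0.5 N), for 0.2 s.
At the end, for the whole second after the job is handed in: Fingers alone hold the cassette, still, upright within 11 deg, panel centre 60-160 mm in front of the lit panel and within 35 mm of its centre sideways and in height, broad face square to it within 15 deg; latch open, flap open past upright (contact force between cassette and the fingers above 0.5 N and contact force between cassette and extractor below 0.1 N and contact force between cassette and lamp below 0.1 N and x of cassette_center in the frame of lamp_face between -0.16 and -0.06 m and y of cassette_center in the frame of lamp_face between -0.035 and 0.035 m and height (world z) of cassette_center between 0.165 and 0.235 m and angle between the x axis of cassette_center and the x axis of lamp_face, either way round below 0.26 rad and angle between cassette_center's own z axis and vertical below 0.2 rad and linear speed of cassette below 0.03 m/s and value of joint latch above 1.35 rad and value of joint flap above 1.58 rad); the arm keeps its last pose, push and grip.
It fails at once if another thing on the desk is moved by more than 25 mm (distance of any of spare, phone, fan, fluxbottle, powerbank, mouse, pencup, driver from where it was at the start of the episode above 0.025 m).
It also fails if it takes over 72 s, if anything falls off the work surface, if the arm or the gripper's body presses on something with over 40 N, if the wrist force passes 120 N, or if a joint passes its speed limit or range.

## Working session

There is one attempt and no reset: what is moved stays moved. The work goes in short steps, each a Python script; the robot and the scene stay as the last script left them, time stands still between calls to the robot, and variables do not carry over. Pictures are saved under pics/ and viewed, at most 10 in all, crops included, and the job is handed in when it is done.

```bash
ls; mkdir -p pics; python3 - <<'E'
from station import env, set_gripper, viewer, workorder
import cv2
for n in("top","side"):
    cv2.imwrite(f"pics/{n}0.png",viewer.camera(n)); p=viewer.camera_params(n); print(n,p)
print(env.read_state())
E
```

```text
pics
top {'fx': 438.1210826859079, 'fy': 438.1210826859079, 'cx': 289.1749465226973, 'cy': 211.70085755092566, 'pose': array([[ 2.88001693e-02,  9.97943544e-01, -5.72645871e-02,
         5.26934104e+02],
       [-9.99251508e-01,  3.02234060e-02,  2.41447690e-02,
         7.80230204e+01],
       [ 2.58258472e-02,  5.65263516e-02,  9.98067030e-01,
         1.32986002e+03],
       [ 0.00000000e+00,  0.00000000e+00,  0.00000000e+00,
         1.00000000e+00]])}
side {'fx': 381.5510451438439, 'fy': 381.5510451438439, 'cx': 276.19880120813013, 'cy': 217.51818212526723, 'pose': array([[ 7.55000535e-01,  2.95212417e-01, -5.85511589e-01,
         5.75501364e+01],
       [-6.55598718e-01,  3.57308454e-01, -6.65222512e-01,
        -5.57800720e+02],
       [ 1.28262955e-02,  8.86103999e-01,  4.63308956e-01,
         5.76709050e+02],
       [ 0.00000000e+00,  0.00000000e+00,  0.00000000e+00,
         1.00000000e+00]])}
{'time_s': 0.1, 'qpos': array([ 1.25198597e+00,  4.23794753e-01,  1.63060504e+00, -2.41232064e-05,
        1.08859919e+00, -1.90003725e-02]), 'dq': array([-0.00072889, -0.00116575, -0.00289605, -0.00154084, -0.00061176,
       -0.00076536]), 'tau': array([ 1.01086178e-03, -5.45617282e+01, -2.74325824e+01,  6.45721285e-02,
        1.88043335e-02, -6.85754139e-05]), 'tool_pos': array([184.44427508, 596.75462268, 301.96376696]), 'orientation': array([ 1.49338615e-01,  9.88785863e-01, -6.94954838e-04, -1.07674154e-04]), 'force': array([ 0.25882215,  0.92139838, -0.12575123]), 'wrist_torque': array([-0.08156071, -0.0351977 ,  0.00581284]), 'grip_force': 0.0, 'width': 87.6053474866926}
```

View pics/top0.png

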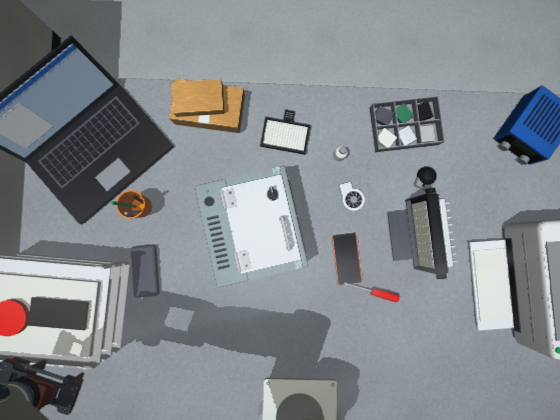

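View pics/side0.png

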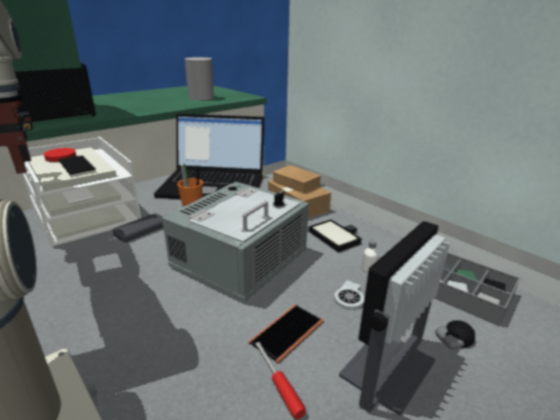

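The top view shows the extractor at (250,225), with its hinge on the left (world +y), the handle at (284,230) and the latch at (272,193). The lamp is at (428,230) with its lit face looking left. I'll zoom in on both.

```bash
python3 - <<'E'
import cv2,numpy as np
t=cv2.imread("pics/top0.png");s=cv2.imread("pics/side0.png")
f=lambda a,k:cv2.resize(a,None,fx=k,fy=k,interpolation=cv2.INTER_CUBIC)
cv2.imwrite("pics/c1.png",np.hstack([f(t[160:290,190:310],4),f(t[160:290,380:460],4)]))
cv2.imwrite("pics/c2.png",np.hstack([f(s[170:320,160:320],2.5),f(s[215:415,340:460],1.875*1)[:375]]))
E
```

```text
(no output)
```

View pics/c1.png

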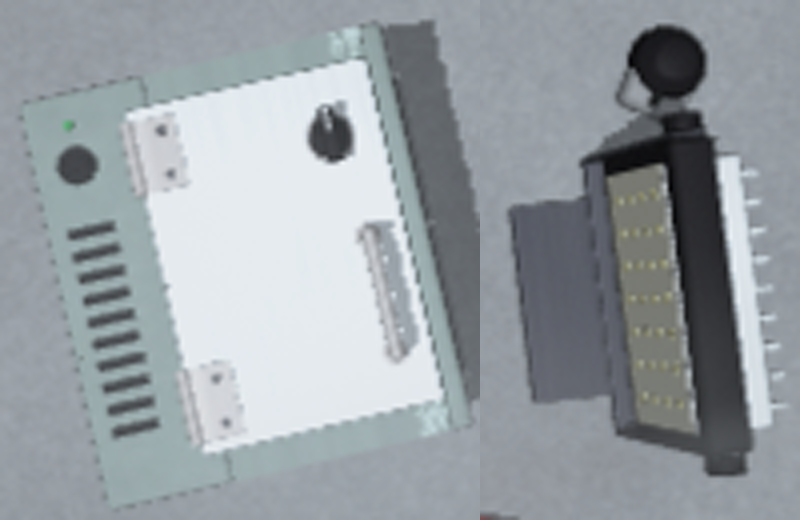

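View pics/c2.png

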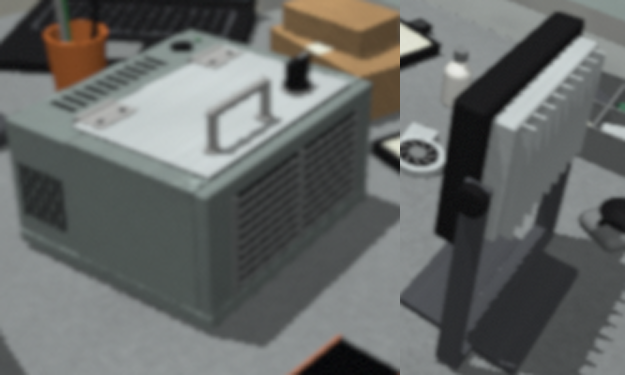

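The crops show the white flap's corners at crop pixels (140,115), (365,60), (440,402) and (203,453). The handle bar runs from (370,228) to (397,358). The lit panel's lower edge runs (607,178)–(637,428) and its upper edge (665,165)–(695,435). Next I cast rays through these.

```bash
cat > h.py <<'E'
import numpy as np, cv2
from station import env, set_gripper, viewer, workorder
from scipy.spatial.transform import Rotation as R
def ray(n,px):
    p=viewer.camera_params(n);T=p["pose"]
    d=T[:3,:3]@np.array([(px[0]-p["cx"])/p["fx"],-(px[1]-p["cy"])/p["fy"],-1]);return T[:3,3],d
def onz(n,px,z):
    o,d=ray(n,px);return o+d*(z-o[2])/d[2]
def proj(n,P):
    p=viewer.camera_params(n);T=p["pose"];c=T[:3,:3].T@(np.asarray(P,float)-T[:3,3])
    return np.array([p["cx"]+p["fx"]*c[0]/-c[2],p["cy"]+p["fy"]*c[1]/c[2]])
E
python3 - <<'E'
from h import *
np.set_printoptions(precision=1,suppress=True)
c=lambda u,v:((u-1.5)/4+190,(v-1.5)/4+160)
l=lambda u,v:((u-481.5)/4+380,(v-1.5)/4+160)
t=cv2.imread("pics/top0.png");m=(t.min(2)>195).astype(np.uint8);m[:,:190]=0;m[:,310:]=0;m[:160]=0;m[290:]=0
n,lab,st,_=cv2.connectedComponentsWithStats(m);k=1+st[1:,4].argmax();cn=max(cv2.findContours((lab==k).astype(np.uint8),0,2)[0],key=cv2.contourArea)
box=cv2.boxPoints(cv2.minAreaRect(np.array([onz("top",p[0],154)[:2] for p in cn],np.float32)));print("flap rect",box,st[k])
A=[onz("top",c(*q),154) for q in((140,115),(365,60),(440,402),(203,453))]
for a in A: print(a)
for i in range(4):
    e=A[(i+1)%4]-A[i];print(np.linalg.norm(e),np.degrees(np.arctan2(e[1],e[0])))
print("boxtop",[onz("top",c(*q),150) for q in((22,103),(372,25),(462,430),(108,508))])
print("handle",[onz("top",c(*q),195) for q in((366,228),(396,358))])
print("latch",onz("top",c(330,120),189))
for z,q in((144,(607,178)),(144,(637,428)),(256,(665,165)),(256,(695,435))): print("lamp",onz("top",l(*q),z))
E
```

```text
flap rect [[425.4 173.6]
 [467.1  15.2]
 [695.6  75.3]
 [653.9 233.7]] [ 222  175   79   98 4812]
[651.9 224.8 154. ]
[694.   74.9 154. ]
[465.6  17.9 154. ]
[427.5 174.7 154. ]
155.71746343792668 -74.32444632450324
235.3639812830066 -165.99030644667715
161.34688709156708 103.65033991280954
229.89570477770812 12.590943677306734
boxtop [array([657.9, 304.7, 150. ]), array([718.6,  70.8, 150. ]), array([447.1,   2.4, 150. ]), array([389.2, 236.8, 150. ])]
handle [array([578.6,  71.1, 195. ]), array([495.2,  49.2, 195. ])]
latch [648.8  96.6 189. ]
lamp [ 625.8 -284.2  144. ]
lamp [ 456.4 -306.9  144. ]
lamp [ 625.7 -286.1  256. ]
lamp [ 459.8 -306.5  256. ]
```

```bash
cat >> h.py <<'E'
a=np.radians(104.7); ux=np.array([np.cos(a),np.sin(a),0]); uy=np.array([-np.sin(a),np.cos(a),0])
hinge=np.array([539.5,204.8,150.])
def down(deg):  # tool down, tool y at heading deg
    y=np.array([np.cos(np.radians(deg)),np.sin(np.radians(deg)),0]); z=np.array([0,0,-1.])
    return R.from_matrix(np.c_[np.cross(y,z),y,z]).as_quat()
def tcp(p): return np.asarray(p,float)+[0,0,61]
def st(*k):
    s=env.read_state(); print("t%.1f"%s["time_s"],"pos",s["tool_pos"].round(1),"F",s["force"].round(1),"w%.1f g%.1f"%(s["width"],s["grip_force"]),*[s[i].round(2) for i in k]); return s
E
python3 - <<'E'
from h import *
t=cv2.imread("pics/top0.png");m=(t.max(2)<90);b=np.argwhere(m[180:205,262:284])+[180,262];print("blob vu",b.min(0),b.max(0),b.mean(0))
L=hinge-130*ux-70*uy;L[2]=176;print(L,[proj("top",[L[0],L[1],z]) for z in(163,189)])
g=L+[0,0,5]
q=down(-75.3)
print(env.ik(tcp(g+[0,0,60]),q))
j=env.ik(tcp(g+[0,0,60]),q)
if j is not None and abs(j[5]-1.45)<.3:
    env.reach(tcp(g+[0,0,60]),q); set_gripper(40); st("qpos")
    cv2.imwrite("pics/l1.png",cv2.resize(viewer.camera("side")[150:270,180:340],None,fx=4,fy=4,interpolation=2))
    print(env.move_l(tcp(g),rate=80,f_stop=12)); st()
E
```

```text
blob vu [188 268] [199 277] [194.18987342 272.43037975]
[640.19727549  96.81824826 176.        ] [array([272.08841913, 193.87118041]), array([271.9580735 , 192.90447454])]
[ 1.31714449e-01  4.56669281e-01  1.57772709e+00 -4.44089210e-16
  1.10719628e+00  1.44594738e+00]
t3.4 pos [640.2  96.8 302. ] F [-0.3  0.3  0.3] w40.1 g0.0 [ 0.13  0.46  1.58 -0.    1.11  1.45]
False
t4.3 pos [640.5  96.9 242.4] F [-0.1 -0.2  0.4] w40.0 g0.0
```

```bash
python3 - <<'E'
from h import *
set_gripper(0); s=st("wrist_torque"); q=s["qpos"].copy()
if 8<s["width"]<14:
    for d in (.3,.6,.9,1.2,1.5):
        p=q.copy();p[5]-=d;env.move_joints(p);st("wrist_torque")
    set_gripper(40); st("wrist_torque"); x=s["tool_pos"]
    env.move_l(env.read_state()["tool_pos"]+[0,0,90],rate=150)
    c=viewer.camera("side");cv2.imwrite("pics/l2.png",cv2.resize(c[160:260,200:320],None,fx=5,fy=5,interpolation=2))
E
```

```text
t4.9 pos [640.9  97.6 243.8] F [-1.7  2.1  7.6] w11.0 g33.1 [0.51 0.46 0.01]
t5.3 pos [640.9  97.7 243.9] F [-0.1  1.4 -0.6] w11.0 g32.7 [ 0.05  0.19 -0.13]
t5.7 pos [640.8  97.7 243.9] F [-0.6  1.7  0.5] w10.9 g32.8 [ 0.13  0.25 -0.05]
t6.1 pos [640.8  97.7 243.9] F [-1.2  2.8  1.3] w10.9 g32.8 [0.25 0.4  0.02]
t6.5 pos [640.7  97.7 243.9] F [-1.8  2.7  2.3] w11.0 g32.5 [0.29 0.55 0.09]
t6.9 pos [640.7  97.7 243.9] F [-4.1  3.4  2.4] w10.7 g32.3 [0.4  0.73 0.07]
t7.5 pos [640.8  97.5 243.6] F [-0.   0.2  0.2] w40.1 g0.0 [-0.12  0.04  0.02]
```

View pics/l2.png

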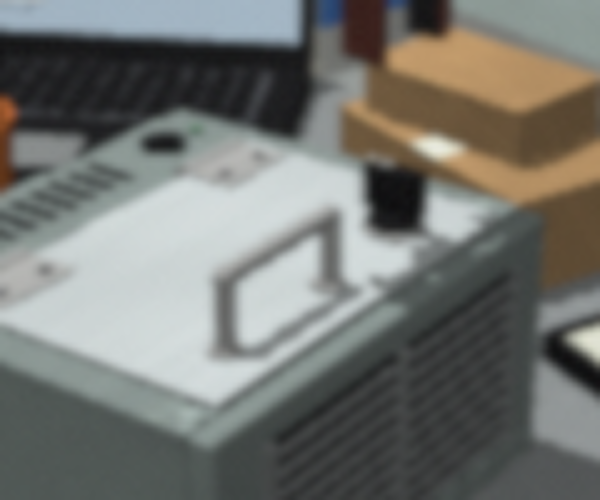

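The wing now stands across the hinge, at crop (395,200), so the latch has clicked over and the flap is still down. Next I grip the handle and swing the flap along its arc.

```bash
python3 - <<'E'
from h import *
def H(t): return hinge+ux*(-140*np.cos(t)+42*np.sin(t))+40*uy+np.array([0,0,140*np.sin(t)+42*np.cos(t)])
q=down(-75.3)
print([None if (j:=env.ik(tcp(H(t)),q)) is None else j.round(2) for t in(0,.9,1.8)])
env.reach(tcp(H(0)+[0,0,60]),q)
print(env.move_l(tcp(H(0)),rate=100,f_stop=12)); set_gripper(0); s=st()
if 7<s["width"]<14:
    for t in np.linspace(.15,1.8,12):
        try: r=env.move_l(tcp(H(t)),rate=90,f_stop=40)
        except Exception as e: print(repr(e)); break
        s=st()
        if r or s["width"]<7: print("STOP",t,r);break
cv2.imwrite("pics/f1.png",viewer.camera("side"))
E
```

```text
[array([ 0.09,  0.36,  1.86, -0.  ,  0.92,  1.4 ]), array([ 0.25,  0.24,  1.79, -0.  ,  1.11,  1.56]), array([ 0.48,  0.27,  1.76, -0.  ,  1.1 ,  1.79])]
False
t10.9 pos [536.3  59.7 253.3] F [-2.   5.1  2.7] w8.6 g30.0
t11.3 pos [534.3  67.1 273.6] F [ 0.2  4.5 -0.8] w9.1 g30.0
t11.7 pos [531.7  77.1 292.7] F [1.  0.7 0. ] w9.1 g30.0
t12.1 pos [528.4  89.6 310.1] F [ 0.2 -5.6  4.8] w9.1 g30.0
t12.5 pos [524.5 104.5 325.7] F [-0.2 -8.4  9.4] w9.1 g30.0
t12.9 pos [520.2 121.8 338.9] F [-2.6 -9.9 16.1] w9.3 g30.0
t13.3 pos [515.1 141.3 348.7] F [-3.4 -7.2 16.6] w9.1 g30.0
t13.7 pos [509.6 162.2 355.1] F [-3.4 -3.5 15.7] w9.4 g30.0
t14.1 pos [504.  183.7 357.9] F [-3.4 -0.7 11. ] w9.0 g30.0
t14.5 pos [498.3 205.2 357.3] F [-2.2  2.3  7.6] w9.3 g30.0
t14.9 pos [492.8 226.1 353.7] F [-0.8  2.5  3.7] w9.3 g30.0
t15.3 pos [487.6 246.1 346.9] F [ 3.8  2.7 -0.2] w8.9 g30.0
t15.7 pos [482.3 265.9 337.1] F [ 4.1  2.8 -3.1] w9.1 g30.0
```

View pics/f1.png

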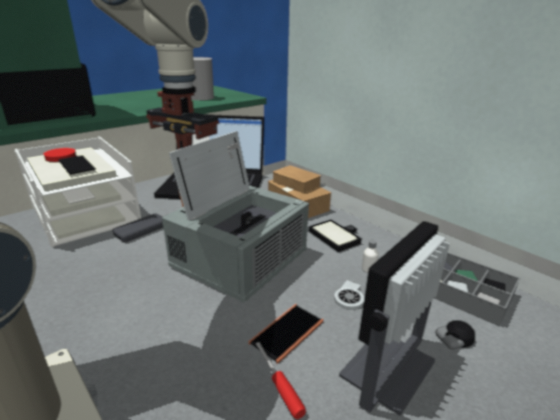

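The flap is past upright, shown standing at (210,175), and the bay is open with the dark tab at about (255,215). Now I release, clear the arm and locate the tab.

```bash
python3 - <<'E'
from h import *
set_gripper(20); st()
p=env.read_state()["tool_pos"]
env.move_l(p+[0,0,110],rate=150); st()
env.reach([500,-150,450],down(7.4)); st("qpos")
set_gripper(70)
f=lambda a,k:cv2.resize(a,None,fx=k,fy=k,interpolation=2)
t=viewer.camera("top");s=viewer.camera("side");cv2.imwrite("pics/t2.png",t);cv2.imwrite("pics/s2.png",s)
cv2.imwrite("pics/c3.png",np.hstack([f(t[170:280,200:300],4),f(s[180:290,200:300],4)]))
T=hinge-73.8*ux;print("tab pred",T,proj("top",[*T[:2],146]),proj("side",[*T[:2],146]))
E
```

```text
t16.1 pos [482.1 264.9 337.6] F [ 0.3 -1.1 -0.9] w20.1 g0.0
t17.0 pos [481.7 264.7 446.7] F [-0.5  0.3 -0.6] w20.0 g0.0
t18.9 pos [ 500.1 -149.7  449.8] F [ 0.4 -0.  -0.6] w19.5 g0.0 [-0.31  0.12  1.69  0.    1.33 -0.44]
tab pred [558.22733631 133.41563985 150.        ] [257.6605445 224.3090707] [243.88332142 212.25845067]
```

View pics/c3.png

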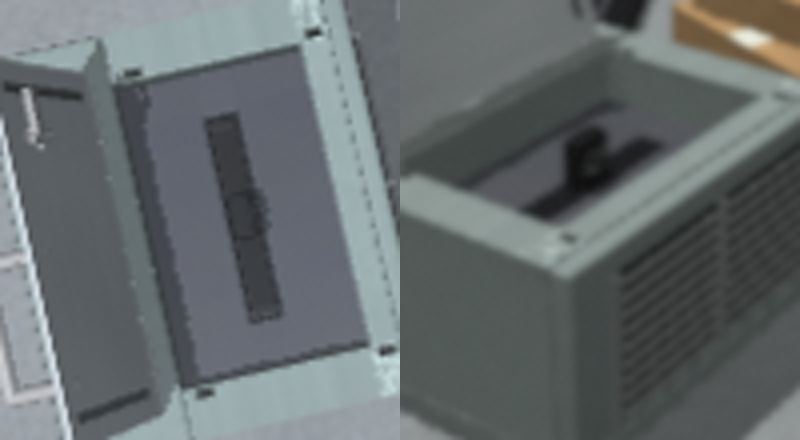

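The tab shows at top crop (245,215), which is about pixel (261,223.7), and the slot runs from (222,113) to (265,320). I'll refine this with a mask and both views.

```bash
python3 - <<'E'
from h import *
t=cv2.imread("pics/t2.png");g=t[195:255,248:275].max(2)
m=np.zeros(t.shape[:2],np.uint8);m[195:255,245:278]=(t[195:255,245:278].max(2)<78)
n,l,s,c=cv2.connectedComponentsWithStats(m);k=1+s[1:,4].argmax();print(s[k],c[k])
pts=np.argwhere(l==k)[:,::-1]
print("slot rect",cv2.minAreaRect(np.array([onz("top",p,112)[:2] for p in pts],np.float32)))
for u,v in ((205,118),(240,113),(282,318),(250,322)): print(onz("top",((u-1.5)/4+200,(v-1.5)/4+170),112).round(1))
# tab from two views: top centre pixel & side top-of-tab centre
for z in(129,146): print("tab top view",z,onz("top",((247-1.5)/4+200,(213-1.5)/4+170),z).round(1))
print("tab side z146",onz("side",((590-401.5)/4+200,(135-1.5)/4+180),146).round(1))
E
```

```text
[251 198  19  51 419] [260.1575179 222.575179 ]
slot rect ((561.8744506835938, 126.15762329101562), (142.86862182617188, 26.48052215576172), 14.739631652832031)
[628.6 156.2 112. ]
[632.9 132.  112. ]
[491.5  98.3 112. ]
[488.1 120.3 112. ]
tab top view 129 [562.9 124.2 129. ]
tab top view 146 [562.4 123.5 146. ]
tab side z146 [560.8 123.4 146. ]
```

```bash
python3 - <<'E'
from h import *
g=np.array([560.7,125.5,135.]); q=down(14.5)
env.reach(tcp(g+[0,0,130]),q); st("qpos")
print(env.move_l(tcp(g),rate=120,f_stop=10)); st()
set_gripper(0); s=st()
if 24<s["width"]<36:
    p=s["tool_pos"]
    print(env.move_l(p+[0,0,25],rate=60,f_stop=25)); st()
    print(env.move_l(p+[0,0,175],rate=110,f_stop=30)); st()
    env.hold(.3)
    cv2.imwrite("pics/k1.png",viewer.camera("side"))
E
```

```text
t21.1 pos [561.  124.8 326.6] F [ 1.  -0.3  0.7] w69.7 g0.0 [ 0.2   0.32  1.72 -0.    1.1  -0.05]
False
t22.4 pos [561.2 125.6 196.7] F [ 0.2  0.2 -0.3] w69.9 g0.0
t23.1 pos [560.7 125.5 196. ] F [0.5 0.7 0.6] w29.8 g30.0
False
t23.6 pos [560.8 125.5 221.4] F [-0.5  0.7 -2.2] w29.7 g30.0
False
t25.1 pos [560.4 125.5 370.2] F [-0.3  0.2 -2.3] w29.8 g30.0
```

View pics/k1.png

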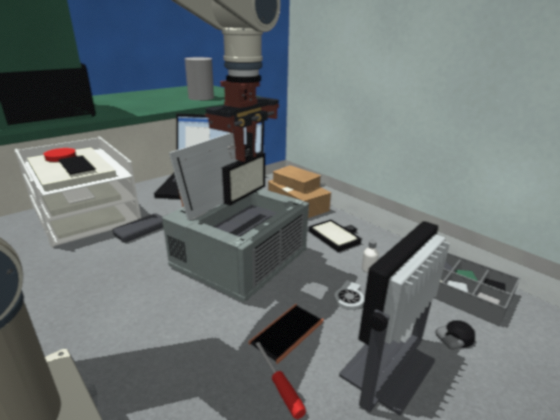

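The cassette hangs at (245,178), upright and clear of the deck. Next I carry it to the lamp.

```bash
python3 - <<'E'
from h import *
q=down(7.3)
env.move_l([530,-185,371],rot=q,rate=160); st()
env.move_l([528.8,-193,329],rate=60); env.hold(.7); st("dq","qpos")
f=lambda a:cv2.resize(a,None,fx=2.5,fy=2.5,interpolation=2)
t=viewer.camera("top");s=viewer.camera("side");cv2.imwrite("pics/t4.png",t);cv2.imwrite("pics/s4.png",s)
cv2.imwrite("pics/c4.png",np.hstack([f(t[140:320,310:470]),f(s[140:320,280:440])]))
E
```

```text
t27.6 pos [ 530.1 -184.4  371. ] F [-0.6  0.4 -2.4] w29.4 g30.0
t29.1 pos [ 528.8 -193.   329. ] F [ 1.2  0.2 -2.6] w29.7 g30.0 [-0.  0.  0. -0.  0. -0.] [-0.37  0.3   1.75 -0.    1.09 -0.5 ]
```

View pics/c4.png

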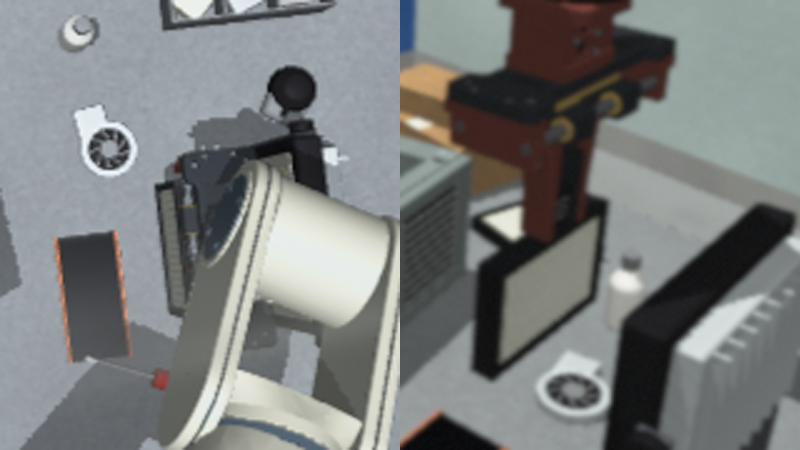

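View pics/s4.png

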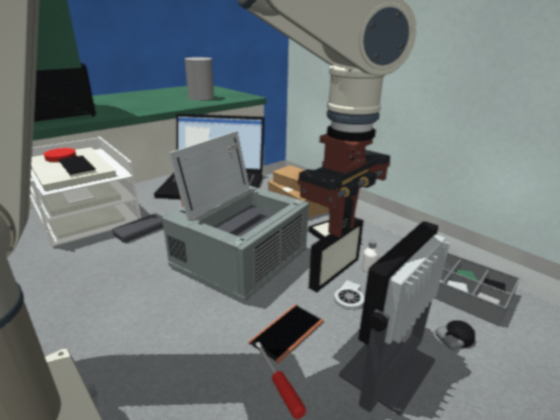

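The cassette hangs upright and parallel to the lamp, at side pixel (336,255), with the flap still open and the other items undisturbed. One quick check of its corners against the projection before I sign off.

```bash
python3 - <<'E'
from h import *
c=np.array([528.8,-193,200]);b=np.radians(7.3);y=np.array([np.cos(b),np.sin(b),0]);n=np.array([-y[1],y[0],0])
for i,j,o in((-1,1,(496,270)),(1,1,(607,200)),(-1,-1,(496,378)),(1,-1,(597,300))):
    print(proj("side",c+y*70*i+[0,0,45*j]-10*n).round(1),"seen",(280+(o[0]-400)/2.5,140+o[1]/2.5))
L=np.array([541.9,-295.9,200]);print("dist",(c-L)@n,"lat",(c-L)@y); st("dq")
print(workorder.sign_off())
E
```

```text
[321.3 249.1] seen (318.4, 248.0)
[365.3 219.6] seen (362.8, 220.0)
[317.8 293.1] seen (318.4, 291.2)
[359.8 259.8] seen (358.8, 260.0)
dist 103.73048451519172 lat 0.08113102714955134
t29.2 pos [ 528.8 -193.   329. ] F [ 0.7 -0.3 -3.1] w30.3 g30.0 [ 0. -0. -0.  0.  0.  0.]
the job is handed in; nothing more can be done
None
```

The job is handed in at about 29 s: the latch clicked over, the flap stands open past upright, and the cassette is held still and upright, square to the lamp and centred about 104 mm in front of it; the sign-off returned no verdict.

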